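Close the canister with its nested lids, then take off the outer lid alone

ROBOT

A 6-joint arm with a two-finger parallel gripper is mounted at the origin on the work surface. World frame = base frame: x ahead of the robot, y to its left, z up, the work surface at z = 0. Lengths are in mm, angles in degrees, forces in N, time in s.
With the tool pointing down it reaches from about 300 to 850 mm from the base axis. Payload 4.2 kg.
Tool frame: the origin (TCP) lies at the very end of the fingers, on their centre line; the grasp point (between the pads) lies 19 mm behind it; z points along the fingers, y is the line along which they close (so a half turn about z gives the same grasp; the last joint's range is limited). The gripper opens to 91 mm and grips with 3 to 60 N. Pads are 32 mm wide; open, the fingers measure 118 mm over their backs; the gripper's body (76 mm by 178 mm) begins 60 mm behind the grasp point.
Start: joints at [-74.943, 18.312, 89.639, -0, 72.044, -1.146], TCP at [160.454, -552.175, 213.976] pointing down, gripper open.
Joint ranges: [-177.97, 177.97], [-48.28, 115.42], [12.27, 149.76], [-77.06, 257.06], [2.81, 150.46], [-146.56, 146.56]. Speed limits (degrees/s): [147.25, 147.25, 180, 180, 180, 180].

INTERFACE

Orientations are given as [roll, pitch, yaw] about the fixed x, y, z axes, in that order (R = Rz(yaw) Ry(pitch) Rx(roll)).
In Python, from workcell import env, eyes gives the robot as it stands.
- The arm moves only by the tool send_rows, never from a script. Its argument "targets" is text: rows parted by semicolons, each of 7 numbers parted by spaces: the shift along the tool's x, y, z in m, then the turn, a rotation vector about the tool's x, y, z in degrees, then the opening in per cent of the stroke, from 0 (shut) to 100 (fully open). A call has 1 to 12 rows; each row is the pose to reach, as a shift and turn from the pose commanded when the call began, along the tool's axes at that moment; what a row does not reach only later rows make up. A row lasts 1/12 s, in which the tool goes at most 41.7 mm and 7.16 degrees, less where a joint would pass 70% of its speed; a pose out of reach is approached as far as the arm can. A call with a gripper value outside its range is refused whole. The fingers move at their own pace and stop on an object; "grip_force" is the grip in N (left out, the last holds). Time passes only in rows, so rows that repeat a pose let the fingers close. It gives the time, the measured TCP pose, the force, the opening and the grip force at its end, in the units of the state.
- env.state(): the state, without advancing time (a new reading comes with each control period).
- eyes.grab_frame(name): name is "scene" or "top" or "wrist"; returns a dict with "image" (400x640x3 uint8, blue, green, red), "fovy" (degrees; the focal length in pixels is half the picture's height over the tangent of half this angle, whatever the lens; pixels are square), "cx", "cy" (the principal point, pixels), "eye" and "attitude" of the camera in the world. Camera axes: x right, y up, looking along -z (the intrinsics and any distortion apply to the point x, -y, -z); pixel columns grow to the right and rows downward; lengths in mm; the calibration is good to about 2 mm. A picture is of the moment at which its call begins. There is no depth.
- env.job_done(): hands the job in; it is judged then, once.
The state is a dict: "time_s": time; "qpos": joint angles; "qvel": joint speeds; "effort": joint torques, N m; "ee_pos": TCP position; "ee_rot": TCP orientation; "force": force on the tool from outside, world axes, zero at the start; "torque": the same for the moment, N m; "gripper_width": finger opening in mm; "gripper_force": force on a finger pad.
Only numpy, scipy, OpenCV 4.12 (cv2) and the standard library are available. Lean on these libraries where they do the work, as an engineer would, in place of code of your own. Each camera call takes 0.05 s, during which the arm holds its last target. There are 200 camera calls.

TASK

Pick up the nested pair of lids together by the wide rim of the wooden inner lid, lower the pair onto the open canister without dropping it so that the inner lid sits fully home, and let go of it. Then lift the outer lid alone by its knob, leaving the inner lid closed on the canister, and finish while holding the outer lid level and still over the middle of the drying tray, about 15 cm above the worktop: do not put it down or let it go. The lids must not come apart before the inner lid is home, the canister stays standing where it is, and the other things on the worktop are left alone.

Things in the scene. Friction and masses are not known exactly. Their poses are not given: they have to be found in the camera images.
- canister: open white stoneware storage canister, a plain round cup standing loose on the worktop, about 0.5 kg: 62 mm outside diameter, 100 mm high, wall 4 mm, so the round mouth is 54 mm wide; origin: centre of its underside, z up
- inner_lid: wooden inner lid, lower of the two nested lids, loose, 0.11 kg, round. Origin: centre of its underside, z up. Plug 0-14 mm (40 mm across at the foot, 50 from 5 mm up) for the canister mouth; rim 68 mm across from 14 to 26 mm, which rests on the mouth edge when home (origin 86 mm above the canister origin); boss 40 mm across, 26-34 mm, inside the outer lid. Starts upright on its plug on the worktop
- outer_lid: white stoneware outer lid, loose, 0.13 kg: cap 60 mm across, 16 mm high, with a round knob 24 mm across from 16 to 34 mm. Origin: centre of its underside, z up. It only rests on the inner lid rim (origin 26 mm above the inner lid origin), its bore 46 mm wide, 12 deep, loose over the boss: the knob lifts it alone; gripping the inner lid rim carries both
- tray: shallow white plastic drying tray fixed to the worktop, 140 mm (its x) by 180 mm (its y), 18 mm high, walls and floor 5 mm; origin: centre of its underside
- mug: bystander: blue mug, 76 across, 90 high, handle at its own +y (mm); origin: centre of its underside; leave alone
- spice_jar: bystander: amber glass spice jar, 48 across, 90 high (mm); origin: centre of its underside; leave alone
- spoon: bystander: spoon with steel bowl and wooden handle lying flat, 220 long along its own x (mm); origin: in the tool at its underside; leave alone
- soap: bystander: yellow washing-up bottle, 60 across, 200 high (mm); origin: centre of its underside; leave alone
- bowl: bystander: white bowl, 120 across, 55 high (mm); origin: centre of its underside; leave alone
- can: bystander: closed food can, 70 across, 80 high (mm); origin: centre of its underside; leave alone
- brush: bystander: flat pastry brush with wooden handle lying flat, 200 long along its own x (mm); origin: in the tool at its underside; leave alone

How it is judged:
By the outcome, as a careful person would: the job done as asked, in the order asked, and still so for the second after the job is handed in, while the arm keeps its last pose, push and grip.
It also fails if it takes over 64 s, if anything falls off the work surface, if the arm or the gripper's body presses on something with over 40 N, if the wrist force passes 120 N, or if a joint passes its speed limit or range.

## Working session

There is one attempt and no reset: what is moved stays moved. The work goes in short steps, Python scripts to look and compute and a tool call to move; the robot and the scene stay as the last step left them, time stands still between calls to the robot, and variables do not carry over. Pictures are saved under pics/ and viewed, at most 13 in all, crops included, and the job is handed in when it is done.

Besides the shell and the picture viewer there is one more tool, called after "Emit:" as name(argument=value, ...) on one line, values as JSON. send_rows: Moves the arm, as the interface text tells. Its arguments: {"type":"object","properties":{"targets":{"type":"string"},"grip_force":{"type":"number"}},"required":["targets"]}

```bash
ls; mkdir -p pics; cat > h.py <<'E'
from workcell import env, eyes
import numpy as np, cv2
from scipy.spatial.transform import Rotation as R
E
python3 - <<'E'
from h import *
print(env.state())
for n in("scene","top","wrist"):
    f=eyes.grab_frame(n); cv2.imwrite(f"pics/{n}0.png",f["image"]); print(n,{k:v for k,v in f.items() if k!="image"})
E
```

```text
pics
{'time_s': 0.0, 'qpos': array([-7.49433984e+01,  1.83498168e+01,  8.97055395e+01, -1.83501687e-03,
        7.20423321e+01, -1.14800635e+00]), 'qvel': array([-0.04203289,  0.0999341 ,  0.05905964, -0.04717295,  0.1081963 ,
        0.04131326]), 'effort': array([-5.03219017e-04, -4.12461197e+01, -2.31969023e+01,  7.25907320e-02,
        4.53827390e-02, -1.20651425e-04]), 'ee_pos': array([ 160.30704406, -551.6885847 ,  213.14442717]), 'ee_rot': array([-1.79902296e+02, -2.12893240e-04,  1.62051751e+01]), 'force': array([-0.41454082,  0.45259231,  0.17734006]), 'torque': array([ 0.01474784,  0.02773858, -0.03996538]), 'gripper_force': 0.0, 'gripper_width': 91.32331944153188}
scene {'fovy': 44.16035329607188, 'cx': 323.77513009541093, 'cy': 197.86545727051524, 'eye': array([1493.81543859,  496.17522742, 1067.7938836 ]), 'attitude': array([ 44.69805947,  -0.61988285, 117.32357871])}
top {'fovy': 46.102223292487906, 'cx': 320.1474529251834, 'cy': 198.82513980261578, 'eye': array([ 470.333674  ,   40.35999512, 1216.5666346 ]), 'attitude': array([  5.87964942,   0.8337631 , -90.53147605])}
wrist {'fovy': 67.86568020501423, 'cx': 319.0869528099547, 'cy': 200.68149832960668, 'eye': array([ 236.83982042, -529.4881918 ,  383.42286063]), 'attitude': array([-16.62461257,   0.08488656, -73.77632604])}
```

View pics/top0.png

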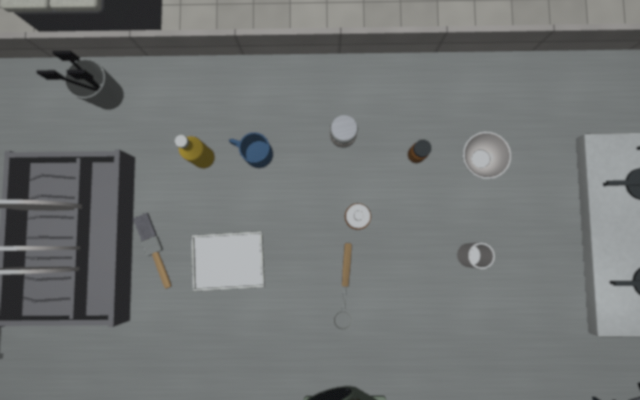

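View pics/scene0.png

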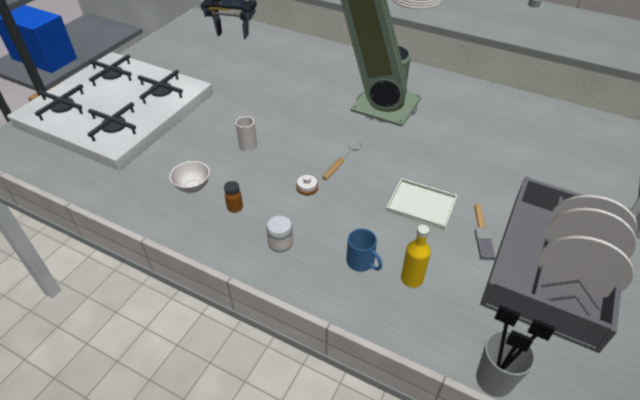

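The top view shows the lids at (358,216), the canister at (481,256), the tray at (228,261), and the spoon handle just below the lids at (347,265). The scene view shows the lids at (307,185), the canister at (246,133) and the tray at (422,203).

```bash
cat >> h.py <<'E'
def cam(f):
    h=f["image"].shape[0]; return h/2/np.tan(np.radians(f["fovy"]/2)), R.from_euler("xyz",f["attitude"],degrees=True)
def unproj(f,uv,z):
    F,r=cam(f); d=r.apply([(uv[0]-f["cx"])/F,-(uv[1]-f["cy"])/F,-1.]); return f["eye"]+d*(z-f["eye"][2])/d[2]
def proj(f,p):
    F,r=cam(f); c=r.inv().apply(np.asarray(p,float)-f["eye"]); return np.stack([f["cx"]-F*c[...,0]/c[...,2], f["cy"]+F*c[...,1]/c[...,2]],-1)
def circ(p,d,z):
    t=np.linspace(0,2*np.pi,60); return np.stack([p[0]+d/2*np.cos(t),p[1]+d/2*np.sin(t),z+0*t],-1)
E
python3 - <<'E'
from h import *
T=eyes.grab_frame("top");S=eyes.grab_frame("scene")
for n,uv,z in(("knob",(358,214),60),("rim",(358,216),26),("can mouth",(481,256),100),("tray",(228,261),18),("spoon end",(347,287),8),("spoonhandle tip",(348,243),8),("foodcan",(344,128),80),("jar",(421,149),90),("bowl",(487,155),55)):
    print(n,unproj(T,uv,z).round())
for n,uv,z in(("knob",(306.5,179),60),("mouth",(245.5,121),100),("tray",(422,203),18)): print(n,unproj(S,uv,z).round())
def crop(f,c,w,k):
    x,y=int(c[0]),int(c[1]); return cv2.resize(f["image"][y-w:y+w,x-w:x+w],None,fx=k,fy=k,interpolation=cv2.INTER_CUBIC)
a=np.hstack([crop(T,(358,216),25,8),crop(T,(481,256),25,8)]);b=np.hstack([crop(S,(307,185),25,8),crop(S,(246,133),25,8)])
cv2.imwrite("pics/crop.png",np.vstack([cv2.resize(a,(600,300)),cv2.resize(b,(600,300))]))
E
```

```text
knob [551. -37.  60.]
rim [548. -39.  26.]
can mouth [ 446. -321.  100.]
tray [438. 292.  18.]
spoon end [370.  -9.   8.]
spoonhandle tip [481. -13.   8.]
foodcan [763.  -5.  80.]
jar [ 706. -190.   90.]
bowl [ 696. -361.   55.]
knob [557. -34.  60.]
mouth [ 445. -321.  100.]
tray [448. 297.  18.]
```

View pics/crop.png

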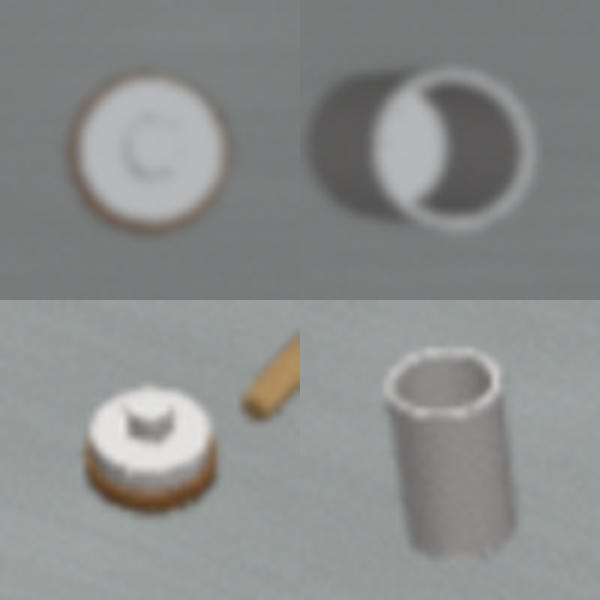

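The crop sits at 6x. The lid rim centre is at (357.8,216.3) in the top view and the canister mouth is at (481.8,255.7). That puts the lids near (551,-37) and the canister near (446,-321), and the two cameras agree well. I'll go above the lids now, turning to yaw 0.

Emit:
send_rows(targets="0.03 -0.022 0 0 0 0 100;0.065 -0.048 0 0 0 0 100;0.097 -0.072 0 0 0 0 100;0.13 -0.097 0 0 0 0 100;0.162 -0.121 0 0 0 0 100;0.195 -0.145 0 0 0 0 100;0.227 -0.169 0 0 0 0 100;0.26 -0.193 0 0 0 0 100;0.292 -0.217 0 0 0 0 100;0.325 -0.242 0 0 0 0 100;0.357 -0.266 0 0 0 0 100;0.39 -0.29 0 0 0 0 100")

```text
time_s: 1.25
ee_pos: [454.7, -163.0, 214.1]
ee_rot: [180.0, -0.0, 16.2]
force: [0.6, -1.4, -0.1]
gripper_width: 91.6
gripper_force: 0.0
```

Emit:
send_rows(targets="0.032 -0.024 0 0 0 5 100;0.062 -0.046 0.004 0 0 10 100;0.09 -0.067 0.009 0 0 14 100;0.115 -0.085 0.013 0 0 16.2 100;0.13 -0.0965 0.014 0 0 16.2 100;0.13 -0.0965 0.014 0 0 16.2 100;0.13 -0.0965 0.014 0 0 16.2 100")

```text
time_s: 1.83
ee_pos: [551.9, -35.3, 199.4]
ee_rot: [180.0, 0.1, 0.1]
force: [-0.1, 0.1, -0.2]
gripper_width: 91.2
gripper_force: 0.0
```

```bash
python3 - <<'E'
from h import *
s=env.state();print(s["time_s"],s["ee_pos"],s["ee_rot"],s["force"])
f=eyes.grab_frame("wrist");print(f["eye"],f["attitude"]);cv2.imwrite("pics/w1.png",f["image"])
print(proj(f,[[551,-37,60],[551,-37,26]]))
E
```

```text
1.8333 [551.92217569 -35.30989173 199.4492622 ] [1.79975519e+02 7.16219949e-02 1.24289343e-01] [-0.09998262  0.12941506 -0.21712773]
[631.798753   -35.20433749 369.55047662] [-1.66943978e+01 -3.90052300e-02 -8.98558525e+01]
[[320.37156977 189.96431815]
 [320.23328177 182.71342799]]
```

View pics/w1.png

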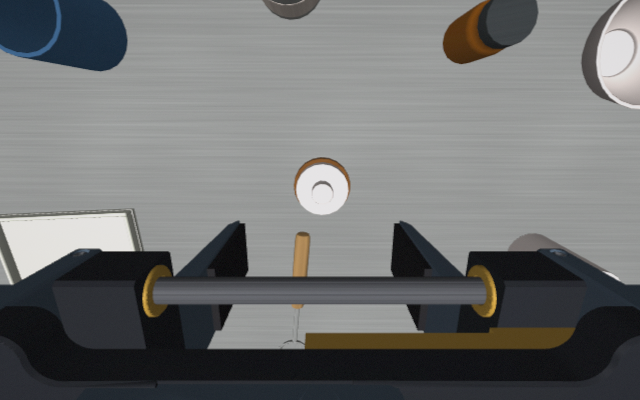

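The lid is at (322,187), with its knob at (322,193). The fingers straddle it and the spoon handle tip is at (302,234). I'll refine with the cap's outline.

```bash
cat >> h.py <<'E'
def blob(f,uv,w,thr,z,d):
    """centre at height z of the bright round top (diameter d) near uv"""
    x,y=map(int,uv); im=f["image"][y-w:y+w,x-w:x+w].astype(int)
    m=((im.min(2)>thr)).astype(np.uint8)
    n,l,st,_=cv2.connectedComponentsWithStats(m); k=1+np.argmax(st[1:,4])
    c,_=cv2.findContours((l==k).astype(np.uint8),cv2.RETR_EXTERNAL,cv2.CHAIN_APPROX_NONE)
    (a,b),ax,_=cv2.fitEllipse(max(c,key=len)); F,_r=cam(f)
    p=unproj(f,(a+x-w,b+y-w),z); return p.round(1),(a+x-w,b+y-w),ax,F*d/np.linalg.norm(p-f["eye"])
E
python3 - <<'E'
from h import *
f=eyes.grab_frame("wrist")
for t in(190,205,220):print(blob(f,(322,187),40,t,42,60))
x=f["image"][186,285:360];print(x.min(1)[::3]); print(unproj(f,(322.3,193),60))
T=eyes.grab_frame("top"); print(unproj(T,(358.5,216),42))
E
```

```text
(array([547.4, -38.6,  42. ]), (321.0108985900879, 188.6619415283203), (49.342079162597656, 50.481475830078125), np.float64(52.705656955330866))
(array([547.2, -38.6,  42. ]), (321.00515365600586, 188.75109481811523), (48.98743438720703, 49.899356842041016), np.float64(52.70161891542543))
(array([547.3, -38.5,  42. ]), (320.8825263977051, 188.68316268920898), (48.24240493774414, 49.46465301513672), np.float64(52.70485579064525))
[153 152 153  50 229 228 228 228 228 139 224 228 228 227 222 137 227 228
 228 228 228  61 151 152 150]
[547.13261104 -39.88850015  60.        ]
[547.25977182 -39.16064628  42.        ]
```

Emit:
send_rows(targets="-0.0046 0.0035 0.02 0 0 0 100;-0.0046 0.0035 0.05 0 0 0 100;-0.0046 0.0035 0.08 0 0 0 100;-0.0046 0.0035 0.11 0 0 0 100;-0.0046 0.0035 0.135 0 0 0 100;-0.0046 0.0035 0.155 0 0 0 100;-0.0046 0.0035 0.17 0 0 0 100;-0.0046 0.0035 0.182 0 0 0 100;-0.0046 0.0035 0.19 0 0 0 100;-0.0046 0.0035 0.194 0 0 0 100;-0.0046 0.0035 0.194 0 0 0 100;-0.0046 0.0035 0.194 0 0 0 100")

```text
time_s: 2.98
ee_pos: [547.7, -39.9, 6.6]
ee_rot: [180.0, -0.1, -0.0]
force: [0.7, 0.4, 0.7]
gripper_width: 91.3
gripper_force: 0.0
```

```bash
python3 - <<'E'
from h import *
s=env.state();print(s["time_s"],s["ee_pos"],s["ee_rot"],s["force"])
f=eyes.grab_frame("wrist");cv2.imwrite("pics/w2.png",f["image"])
print(blob(f,proj(f,[547.3,-38.8,42]),100,200,42,60),proj(f,[547.3,-38.8,42]))
E
```

```text
2.9833 [547.68583723 -39.86669647   6.56363387] [ 1.79988441e+02 -6.18986159e-02 -3.28179390e-02] [0.67058661 0.3921657  0.69385543]
(array([559.9, -38.6,  42. ]), (316.0933609008789, 252.89268493652344), (57.5995979309082, 117.77982330322266), np.float64(118.34344529183998)) [316.65236885 275.20609097]
```

View pics/w2.png

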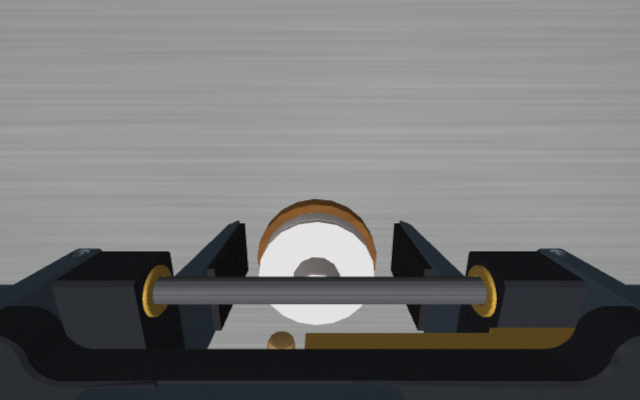

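The cap is centred between the fingers at (316,273), as predicted. I'll close on the rim.

Emit:
send_rows(targets="0 0 0 0 0 0 90;0 0 0 0 0 0 85;0 0 0 0 0 0 80;0 0 0 0 0 0 77;0 0 0 0 0 0 74;0 0 0 0 0 0 70;0 0 0 0 0 0 60;0 0 0 0 0 0 60;0 0 0 0 0 0 60", grip_force=30)

```text
time_s: 3.78
ee_pos: [547.5, -39.1, 6.2]
ee_rot: [-180.0, -0.0, -0.0]
force: [-0.8, 2.6, 4.0]
gripper_width: 67.2
gripper_force: 30.0
```

Emit:
send_rows(targets="0 0 -0.004 0 0 0 60;0 0 -0.012 0 0 0 60;0 0 -0.024 0 0 0 60;0 0 -0.04 0 0 0 60;0 0 -0.058 0 0 0 60;0 0 -0.078 0 0 0 60;0 0 -0.1 0 0 0 60;0 0 -0.12 0 0 0 60;0 0 -0.136 0 0 0 60;0 0 -0.146 0 0 0 60;0 0 -0.15 0 0 0 60;0 0 -0.15 0 0 0 60")

```text
time_s: 4.78
ee_pos: [547.5, -39.6, 156.5]
ee_rot: [180.0, -0.1, 0.0]
force: [0.2, -0.1, -3.4]
gripper_width: 67.0
gripper_force: 30.0
```

```bash
python3 - <<'E'
from h import *
s=env.state();print(s["time_s"],s["ee_pos"],s["ee_rot"],s["force"],s["torque"])
f=eyes.grab_frame("wrist");cv2.imwrite("pics/w3.png",f["image"][150:])
T=eyes.grab_frame("top")
print(blob(T,(481.8,255.7),20,95,100,62))
E
```

```text
4.7833 [547.51820195 -39.63296267 156.5433059 ] [ 1.79972122e+02 -6.52969229e-02  1.85149806e-03] [ 0.20049793 -0.07398189 -3.36917334] [-0.01071804  0.05686904  0.01741347]
(array([ 450. , -322.3,  100. ]), (481.556583404541, 254.49284172058105), (44.32350158691406, 46.12724685668945), np.float64(24.818238921757658))
```

View pics/w3.png

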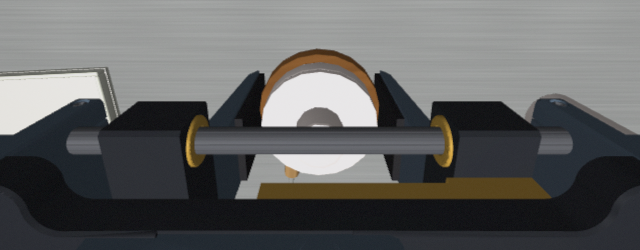

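Both lids are held level, with the cap at about (320,275) in the full frame. I'll move gently to a spot 66 mm short of the canister in x, where the wrist camera can see the mouth.

Emit:
send_rows(targets="-0.0017 0.0028 0 0 0 0 60;-0.005 0.0084 0 0 0 0 60;-0.01 0.0169 0 0 0 0 60;-0.0168 0.0281 0 0 0 0 60;-0.0251 0.0422 0 0 0 0 60;-0.0335 0.0563 0 0 0 0 60;-0.0436 0.0732 0 0 0 0 60;-0.0536 0.09 0 0 0 0 60;-0.0637 0.1069 0 0 0 0 60;-0.0737 0.1238 0 0 0 0 60;-0.0838 0.1407 0 0 0 0 60;-0.0938 0.1576 0 0 0 0 60")

```text
time_s: 5.88
ee_pos: [451.9, -198.6, 155.9]
ee_rot: [180.0, 0.0, -0.0]
force: [-0.7, -0.2, -2.1]
gripper_width: 67.5
gripper_force: 30.0
```

Emit:
send_rows(targets="-0.01 0.0169 0 0 0 0 60;-0.0201 0.0338 0 0 0 0 60;-0.0302 0.0507 0 0 0 0 60;-0.0402 0.0675 0 0 0 0 60;-0.0486 0.0816 0 0 0 0 60;-0.057 0.0957 0 0 0 0 60;-0.0637 0.1069 0 0 0 0 60;-0.0687 0.1154 0 0 0 0 60;-0.072 0.121 0 0 0 0 60;-0.0737 0.1238 0 0 0 0 60;-0.0737 0.1238 0 0 0 0 60;-0.0737 0.1238 0 0 0 0 60")

```text
time_s: 6.88
ee_pos: [379.9, -320.6, 155.9]
ee_rot: [-180.0, -0.0, -0.0]
force: [-0.9, 0.8, -3.0]
gripper_width: 67.0
gripper_force: 30.0
```

```bash
python3 - <<'E'
from h import *
s=env.state();print(s["time_s"],s["ee_pos"],s["ee_rot"],s["force"],s["torque"])
f=eyes.grab_frame("wrist");cv2.imwrite("pics/w4.png",f["image"])
uv=proj(f,[446,-321,100]);print(f["eye"],f["attitude"],uv)
for t in (165,180,195):print(blob(f,uv,70,t,100,62))
E
```

```text
6.8833 [ 379.87008234 -320.58708539  155.9232738 ] [-1.79982687e+02 -4.43688275e-03 -1.85094969e-03] [-0.92838308  0.79522271 -3.04720752] [0.08313592 0.00132604 0.02254369]
[ 459.50510081 -320.76226608  326.13098328] [-1.66192008e+01  6.45180508e-03 -8.99817583e+01] [319.43590632 130.95140275]
(array([ 450.4, -322.2,  100. ]), (321.0655288696289, 124.82848358154297), (50.252662658691406, 51.54127883911133), np.float64(81.43529991393648))
(array([ 450.4, -322.3,  100. ]), (321.16162872314453, 124.7978744506836), (49.99504089355469, 51.164825439453125), np.float64(81.43545079881126))
(array([ 450.4, -322.3,  100. ]), (321.15457916259766, 124.82157135009766), (49.387779235839844, 51.026206970214844), np.float64(81.43521824957963))
```

View pics/w4.png

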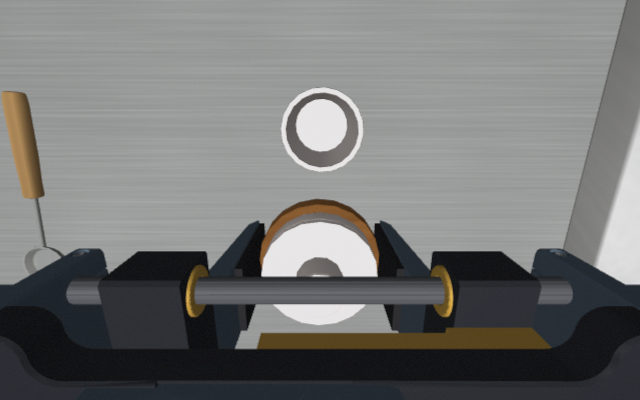

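The canister's mouth ring is at about (322,129); the blob fit caught its floor instead. The held cap is at about (320,273). I'll fit the ring and the cap.

```bash
python3 - <<'E'
from h import *
from scipy.optimize import least_squares
f=eyes.grab_frame("wrist");g=f["image"].astype(int).min(2); F,_=cam(f); s=env.state()
# ring: outermost bright edge along rays from centre
def edges(c,r0,r1,ths,thr,inward=True):
    out=[]
    for t in ths:
        rs=np.arange(r1,r0,-.25) ; x=c[0]+rs*np.cos(t); y=c[1]+rs*np.sin(t)
        v=cv2.remap(g.astype(np.float32),x[None].astype(np.float32),y[None].astype(np.float32),cv2.INTER_LINEAR)[0]
        k=np.argmax(v>thr)
        if v[k]>thr and k>0: out.append((x[k],y[k]))
    return np.array(out)
def fit(e,z,d,p0):
    fun=lambda p:[np.linalg.norm(unproj(f,q,z)[:2]-p[:2])-p[2]/2 for q in e]
    r=least_squares(fun,[*p0,d],loss="soft_l1"); return r.x.round(1),np.sqrt(np.mean(r.fun**2)).round(2)
e=edges((322,129),34,50,np.arange(0,2*np.pi,.1),195); print("mouth",len(e),fit(e,100,62,(446,-321)))
zc=s["ee_pos"][2]-6.4+42
a=np.radians(np.r_[np.arange(188,353,3)]); e=edges((320,273),45,68,a,215)
print("cap",len(e),zc,fit(e,zc,60,(380,-320)))
b=np.radians(np.r_[np.arange(215,326,3)])
w=f["image"].astype(int); print("bottom row",[ (y,int(g[y,320])) for y in range(318,332,2)])
T=eyes.grab_frame("top"); print(unproj(T,(481.8,255.7),100))
E
```

```text
mouth 63 (array([ 446.1, -322.7,   60.4]), np.float64(0.15))
cap 55 191.54016993952374 (array([ 379.5, -320.5,   57.9]), np.float64(0.13))
bottom row [(318, 228), (320, 230), (322, 229), (324, 216), (326, 151), (328, 151), (330, 152)]
[ 447.17926843 -322.69560185  100.        ]
```

Emit:
send_rows(targets="0.003 0.0001 0 0 0 0 60;0.01 0.0003 0 0 0 0 60;0.02 0.0006 0 0 0 0 60;0.031 0.001 0 0 0 0 60;0.042 0.0013 0 0 0 0 60;0.052 0.0016 0 0 0 0 60;0.06 0.0018 0 0 0 0 60;0.065 0.002 0 0 0 0 60;0.0667 0.002 0 0 0 0 60;0.0667 0.002 0.004 0 0 0 60;0.0667 0.002 0.012 0 0 0 60;0.0667 0.002 0.02 0 0 0 60")

```text
time_s: 8.03
ee_pos: [446.0, -322.8, 135.3]
ee_rot: [180.0, 0.0, -0.0]
force: [-0.2, 0.5, -3.0]
gripper_width: 67.1
gripper_force: 30.0
```

Emit:
send_rows(targets="0 0 0.007 0 0 0 60;0 0 0.013 0 0 0 60;0 0 0.018 0 0 0 60;0 0 0.022 0 0 0 60;0 0 0.024 0 0 0 60;0 0 0.024 0 0 0 60;0 0 0.024 0 0 0 60")

```text
time_s: 8.62
ee_pos: [446.7, -322.9, 112.1]
ee_rot: [180.0, -0.0, 0.0]
force: [0.4, 0.5, -3.1]
gripper_width: 67.2
gripper_force: 30.0
```

```bash
python3 - <<'E'
from h import *
s=env.state();print(s["time_s"],s["ee_pos"],s["ee_rot"],s["force"],s["torque"])
f=eyes.grab_frame("scene");x,y=242,125
cv2.imwrite("pics/s5.png",cv2.resize(f["image"][y-45:y+45,x-55:x+55],None,fx=7,fy=6.5,interpolation=cv2.INTER_CUBIC)[:600])
E
```

```text
8.6167 [ 446.68496504 -322.9441788   112.05411482] [ 1.79985848e+02 -1.39780966e-02  6.06343447e-04] [ 0.44640957  0.54150912 -3.08535183] [0.01744027 0.0383346  0.05408304]
```

View pics/s5.png

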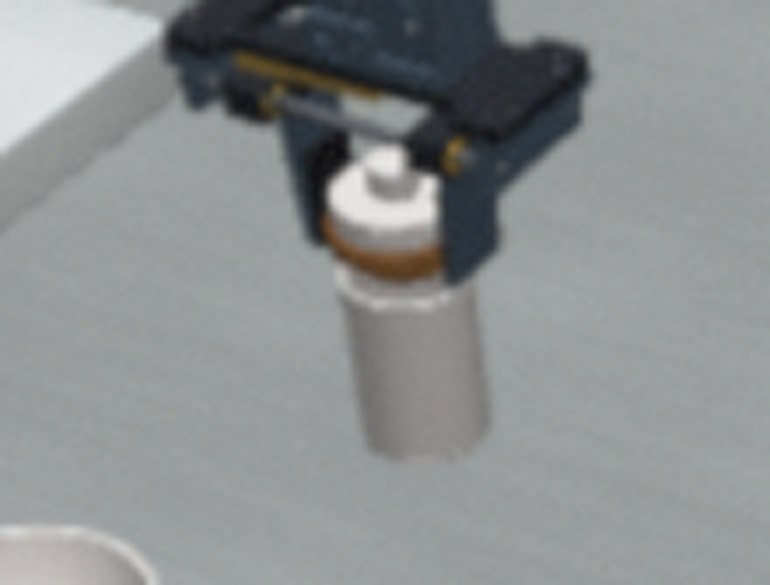

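The lids sit centred just above the canister, at about (400,285) in the crop. I'll lower slowly and watch the force.

Emit:
send_rows(targets="0 0 0.002 0 0 0 60;0 0 0.004 0 0 0 60;0 0 0.006 0 0 0 60;0 0 0.008 0 0 0 60;0 0 0.01 0 0 0 60;0 0 0.012 0 0 0 60;0 0 0.012 0 0 0 60")

```text
time_s: 9.25
ee_pos: [446.3, -322.7, 99.4]
ee_rot: [-180.0, 0.0, 0.0]
force: [0.1, 0.3, -3.1]
gripper_width: 67.0
gripper_force: 30.0
```

Emit:
send_rows(targets="0 0 0.0015 0 0 0 60;0 0 0.003 0 0 0 60;0 0 0.0045 0 0 0 60;0 0 0.006 0 0 0 60;0 0 0.006 0 0 0 60")

```text
time_s: 9.67
ee_pos: [446.4, -322.7, 93.6]
ee_rot: [-180.0, 0.0, 0.0]
force: [-0.2, -0.3, -2.9]
gripper_width: 67.1
gripper_force: 30.0
```

Emit:
send_rows(targets="0 0 0.0004 0 0 0 60;0 0 0.0008 0 0 0 60;0 0 0.0012 0 0 0 60;0 0 0.0012 0 0 0 60;0 0 0.0012 0 0 0 60")

```text
time_s: 10.08
ee_pos: [446.6, -322.8, 92.8]
ee_rot: [180.0, -0.0, 0.0]
force: [0.4, -0.5, -2.8]
gripper_width: 67.4
gripper_force: 30.0
```

Emit:
send_rows(targets="0 0 0.0004 0 0 0 60;0 0 0.0008 0 0 0 60;0 0 0.0008 0 0 0 60;0 0 0.0008 0 0 0 60")

```text
time_s: 10.42
ee_pos: [446.7, -322.9, 92.2]
ee_rot: [180.0, -0.0, 0.0]
force: [-0.0, 0.0, -0.8]
gripper_width: 67.4
gripper_force: 30.0
```

Emit:
send_rows(targets="0 0 0.0004 0 0 0 60;0 0 0.0007 0 0 0 60;0 0 0.0007 0 0 0 60;0 0 0.0007 0 0 0 60")

```text
time_s: 10.75
ee_pos: [446.7, -322.9, 92.2]
ee_rot: [180.0, -0.0, -0.0]
force: [-2.0, 1.3, 4.0]
gripper_width: 67.4
gripper_force: 30.0
```

Contact came at the expected home height: TCP 92.2, against 92.3 predicted. I'll release and rise.

Emit:
send_rows(targets="0 0 0 0 0 0 72;0 0 0 0 0 0 74;0 0 0 0 0 0 76;0 0 0 0 0 0 79;0 0 0 0 0 0 83;0 0 0 0 0 0 88;0 0 0 0 0 0 93;0 0 0 0 0 0 97;0 0 0 0 0 0 97")

```text
time_s: 11.5
ee_pos: [446.6, -322.8, 91.1]
ee_rot: [180.0, 0.0, 0.0]
force: [0.3, -0.1, 0.2]
gripper_width: 88.4
gripper_force: 0.0
```

Emit:
send_rows(targets="0 0 -0.003 0 0 0 97;0 0 -0.01 0 0 0 97;0 0 -0.02 0 0 0 97;0 0 -0.032 0 0 0 97;0 0 -0.045 0 0 0 97;0 0 -0.055 0 0 0 97;0 0 -0.06 0 0 0 97;0 0 -0.06 0 0 0 97")

```text
time_s: 12.17
ee_pos: [447.3, -323.4, 153.1]
ee_rot: [179.9, -0.2, 0.0]
force: [0.5, -0.4, -0.2]
gripper_width: 88.6
gripper_force: 0.0
```

```bash
python3 - <<'E'
from h import *
s=env.state();print(s["time_s"],s["ee_pos"],s["ee_rot"],s["force"])
f=eyes.grab_frame("scene");x,y=242,125
a=cv2.resize(f["image"][y-30:y+30,x-30:x+30],(390,390),interpolation=cv2.INTER_CUBIC)
w=eyes.grab_frame("wrist"); b=cv2.resize(w["image"][170:370,220:420],(390,390))
print(proj(w,[446.4,-322.7,146]),proj(w,[446.4,-322.7,128]),proj(f,[446.4,-322.7,146]))
cv2.imwrite("pics/s6.png",np.hstack([a,b]))
E
```

```text
12.1667 [ 447.32065844 -323.42069832  153.08795393] [ 1.79875402e+02 -1.59347965e-01  2.08509995e-03] [ 0.53283708 -0.36832297 -0.1564377 ]
[318.28412459 241.47123835] [318.31892803 230.81160257] [243.27896347 109.37180346]
```

View pics/s6.png

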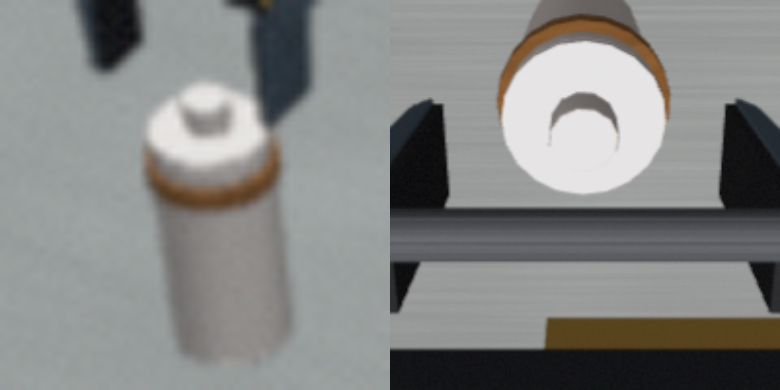

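The pair sits home, with the wooden rim flush on the canister mouth. The knob is at about (319.5,242) in the wrist view, against (318,241.5) predicted, so it is aligned. I'll descend to the knob.

Emit:
send_rows(targets="0 0 0 0 0 0 80;0 0 0 0 0 0 60;0 0 0 0 0 0 50;0 0 0 0 0 0 50;0 0 0.003 0 0 0 50;0 0 0.008 0 0 0 50;0 0 0.013 0 0 0 50;0 0 0.017 0 0 0 50;0 0 0.019 0 0 0 50;0 0 0.02 0 0 0 50;0 0 0.02 0 0 0 50")

```text
time_s: 13.18
ee_pos: [446.4, -322.8, 130.9]
ee_rot: [-180.0, 0.0, 0.0]
force: [0.0, 0.9, -0.6]
gripper_width: 45.5
gripper_force: 0.0
```

Emit:
send_rows(targets="0 0 0 0 0 0 42;0 0 0 0 0 0 36;0 0 0 0 0 0 32;0 0 0 0 0 0 29;0 0 0 0 0 0 27;0 0 0 0 0 0 25;0 0 0 0 0 0 20;0 0 0 0 0 0 15;0 0 0 0 0 0 15;0 0 0 0 0 0 15", grip_force=20)

```text
time_s: 14.02
ee_pos: [446.6, -322.9, 131.4]
ee_rot: [180.0, -0.0, 0.0]
force: [0.1, -0.1, 1.9]
gripper_width: 22.9
gripper_force: 20.0
```

Emit:
send_rows(targets="0 0 -0.001 0 0 0 15;0 0 -0.003 0 0 0 15;0 0 -0.006 0 0 0 15;0 0 -0.01 0 0 0 15;0 0 -0.015 0 0 0 15;0 0 -0.022 0 0 0 15;0 0 -0.03 0 0 0 15;0 0 -0.038 0 0 0 15;0 0 -0.045 0 0 0 15;0 0 -0.049 0 0 0 15;0 0 -0.05 0 0 0 15;0 0 -0.05 0 0 0 15")

```text
time_s: 15.02
ee_pos: [446.7, -322.9, 181.7]
ee_rot: [180.0, -0.0, 0.0]
force: [0.6, -0.7, -1.8]
gripper_width: 23.1
gripper_force: 20.0
```

```bash
python3 - <<'E'
from h import *
s=env.state();print(s["time_s"],s["ee_pos"],s["ee_rot"],s["force"],s["gripper_width"])
f=eyes.grab_frame("scene");x,y=242,125
a=cv2.resize(f["image"][y-40:y+40,x-40:x+40],(390,390),interpolation=cv2.INTER_CUBIC)
T=eyes.grab_frame("top"); c=(228,261); b=cv2.resize(T["image"][c[1]-45:c[1]+45,c[0]-45:c[0]+45],(390,390),interpolation=cv2.INTER_CUBIC)
cv2.imwrite("pics/s7.png",np.hstack([a,b]))
E
```

```text
15.0167 [ 446.65692638 -322.90648847  181.67937911] [ 1.79970999e+02 -3.13883273e-02  3.90602811e-03] [ 0.6035411  -0.69947748 -1.81069802] 23.12274410068346
```

View pics/s7.png

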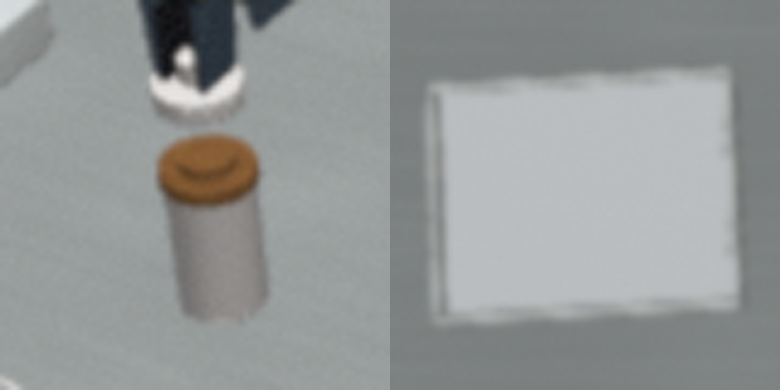

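The outer lid is lifted alone and level, and the wooden lid stays on the canister. The tray corners in the top image average (227.5,261.2), giving a centre near (438,293). The visible size of about 178x142 mm agrees with the tray. I'll carry the lid there.

Emit:
send_rows(targets="0 -0.003 0 0 0 0 15;0 -0.009 0 0 0 0 15;0 -0.018 0 0 0 0 15;0 -0.03 0 0 0 0 15;0 -0.045 0 0 0 0 15;0 -0.062 0 0 0 0 15;0 -0.082 0 0 0 0 15;0 -0.104 0 0 0 0 15;0 -0.127 0 0 0 0 15;0 -0.151 0 0 0 0 15;0 -0.176 0 0 0 0 15;0 -0.201 0 0 0 0 15")

```text
time_s: 16.12
ee_pos: [445.8, -119.4, 181.4]
ee_rot: [-180.0, -0.0, 0.0]
force: [-0.4, 0.6, -2.0]
gripper_width: 23.2
gripper_force: 20.0
```

Emit:
send_rows(targets="0 -0.025 0 0 0 0 15;-0.001 -0.05 0 0 0 0 15;-0.002 -0.075 0 0 0 0 15;-0.003 -0.1 0 0 0 0 15;-0.004 -0.125 0 0 0 0 15;-0.005 -0.15 0 0 0 0 15;-0.006 -0.175 0 0 0 0 15;-0.007 -0.2 0 0 0 0 15;-0.008 -0.225 0 0 0 0 15;-0.008 -0.25 0 0 0 0 15;-0.008 -0.275 0 0 0 0 15;-0.008 -0.3 0 0 0 0 15")

```text
time_s: 17.12
ee_pos: [437.1, 180.2, 181.4]
ee_rot: [-180.0, 0.0, 0.1]
force: [-0.2, -0.5, -0.4]
gripper_width: 23.2
gripper_force: 20.0
```

Emit:
send_rows(targets="0 -0.023 0.001 0 0 0 15;0 -0.044 0.003 0 0 0 15;0 -0.063 0.005 0 0 0 15;0 -0.079 0.007 0 0 0 15;0 -0.092 0.009 0 0 0 15;0 -0.102 0.011 0 0 0 15;0 -0.109 0.012 0 0 0 15;0 -0.113 0.012 0 0 0 15;0 -0.115 0.012 0 0 0 15;0 -0.115 0.012 0 0 0 15;0 -0.115 0.012 0 0 0 15;0 -0.115 0.012 0 0 0 15")

```text
time_s: 18.12
ee_pos: [438.6, 292.6, 169.3]
ee_rot: [180.0, -0.0, -0.0]
force: [0.4, 0.6, -1.5]
gripper_width: 22.9
gripper_force: 20.0
```

```bash
python3 - <<'E'
from h import *
s=env.state();print(s["time_s"],s["ee_pos"],s["ee_rot"],s["force"],s["gripper_width"],s["qvel"].round(2))
f=eyes.grab_frame("scene"); T=eyes.grab_frame("top")
for uv in((192.2,234.9),(261.9,231.7),(263.3,287.1),(192.7,291)): print(unproj(T,uv,18).round())
a=cv2.resize(f["image"][110:270,200:520],(800,400),interpolation=cv2.INTER_CUBIC)
cv2.imwrite("pics/s8.png",a)
E
```

```text
18.1167 [438.62990814 292.58440278 169.32189699] [ 1.79984624e+02 -7.05454261e-03 -4.03260959e-02] [ 0.36672693  0.63937945 -1.51048829] 22.910473688034305 [ 0.05 -0.02 -0.09 -0.04  0.01 -0.03]
[505. 384.  18.]
[511. 206.  18.]
[372. 202.  18.]
[364. 380.  18.]
```

View pics/s8.png

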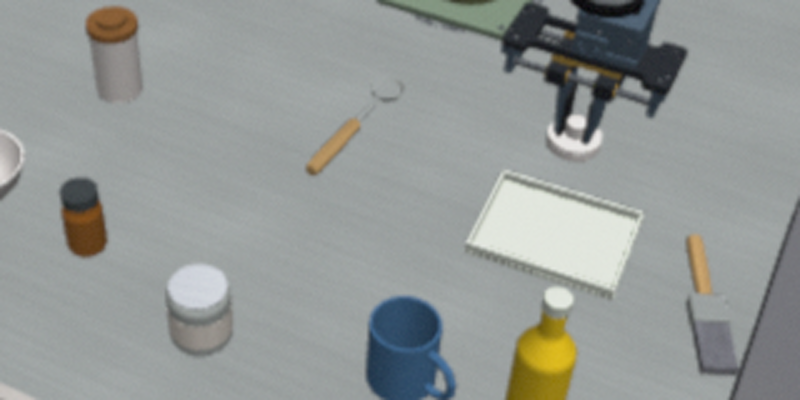

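The outer lid hangs level at (575,137) in the crop, displaced from the tray only by its height. The canister is closed at (113,55) and the bystanders are untouched. The tray's corners average (438,293) and the TCP is at (438.6,292.6), so I'm handing in.

```bash
python3 -c "
from h import *
print(env.job_done())"
```

```text
the job is handed in; nothing more can be done
None
```

The job is handed in after about 18 s of arm time: the inner lid is home on the canister, and the outer lid is held level over the middle of the tray, its underside about 15 cm above the worktop; no verdict came back.

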